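# Gauge jam jars and load them into an indexing carousel

## Task

Prepare the tasting carousel: take the jam jars on the counter one at a time, in the order crimson, orange, purple, amber (leaving out any that are not there). Stand each in the sliding-jaw gauge and slide the jaw shut until it presses gently on the jar, then open the jaw, stand that jar in the open pocket of the carousel and turn the orange knob one click clockwise (seen from above) before you take the next jar. At the end all jars stand upright in neighbouring pockets under the clear guard, the last one a single click past the open pocket, the jaw is drawn back fully open, and the other things on the counter are where they were.

Things in the scene. Friction and masses are not known exactly. Their poses are not given: they have to be found in the camera images.
- jar_crimson: portion jam jar with dark crimson red contents and a white lid, 50 mm tall, body 42 mm in diameter, lid 44.4 mm in diameter from 38 mm up, 0.04 to 0.08 kg; origin at the centre of its underside, z along its axis (up when it stands). Pads over the lid or the body both hold it. May be absent (None).
- jar_orange: portion jam jar with orange contents and a white lid, 50 mm tall, body 42 mm in diameter, lid 44.4 mm in diameter from 38 mm up, 0.04 to 0.08 kg; origin at the centre of its underside, z along its axis (up when it stands). Pads over the lid or the body both hold it. May be absent (None).
- jar_purple: portion jam jar with dark purple contents and a white lid, 50 mm tall, body 42 mm in diameter, lid 44.4 mm in diameter from 38 mm up, 0.04 to 0.08 kg; origin at the centre of its underside, z along its axis (up when it stands). Pads over the lid or the body both hold it. May be absent (None).
- jar_amber: portion jam jar with amber brown contents and a white lid, 50 mm tall, body 42 mm in diameter, lid 44.4 mm in diameter from 38 mm up, 0.04 to 0.08 kg; origin at the centre of its underside, z along its axis (up when it stands). Pads over the lid or the body both hold it. May be absent (None).
- carousel: carousel's fixed base, origin on the counter under the turntable's axis. Clear guard 276 mm square above it, top 81 mm up (post caps 86), underside 77: two plates either side of a 90 mm wide slot along this body's y, open at the -y end, and a plate across the back from 45 mm beyond the axis to +y. White turntable 256 mm across with six pockets every 60 degrees, 95 mm from the axis.
- load_station (a point): place for a jar's underside in the one open pocket, 22 mm above the counter, fixed to the base (does not turn). y points to the axis 95 mm away, z up. A pocket is four pins 6 mm thick, 26 mm tall, on a 54 mm circle round it, at 45 degrees to the radius: the jar has 3 mm play, and fingers fit between the pins along this y, not across (slot edges 45 mm either side).
- station_1 (a point): place for a jar's underside at the first station, 22 mm above the counter, fixed to the base (does not turn). It is 60 degrees (one click) clockwise seen from above from the loading station, under the guard.
- station_2 (a point): place for a jar's underside at the second station, 22 mm above the counter, fixed to the base (does not turn). Two clicks clockwise from the loading station, under the guard.
- station_3 (a point): place for a jar's underside at the third station, 22 mm above the counter, fixed to the base (does not turn). Three clicks clockwise from the loading station, straight across from it, under the guard.
- knob (a point): centre of the orange bar grip on the turntable's axis, 110 mm above the counter; the bar is 36 mm long along this point's x, 16 mm thick along its y, from 91 to 121 mm up; below it a black collar 32 mm across and a 18 mm column. It turns with the table.
- turntable (a joint): angle of the turntable in rad, 0 at the start, growing clockwise seen from above; detents at every multiple of pi/3 (60 degrees), where it rests and into which it pulls itself from within about 20 degrees; turning past a detent takes about 0.3 N m
- anvil (a point): foot of the face of the gauge's fixed anvil, on its bed's top 2 mm above the counter. Axes: -y points out of the face toward the sliding jaw, x across, z up. The face is 38 mm wide and 34 mm tall above the bed; the bed is a plate 76 mm wide and reaches 155 mm to -y and 50 mm to +y.
- jaw (a joint): gap in m between the anvil and the sliding jaw's unpressed pad: 0 shut to 0.09 fully open; about 0.042 when the pad touches a jar that stands against the anvil, less as the pad is pressed in. It stays where left and takes about 2 N to slide.
- jaw_face: sprung steel pad on the jaw's front, 38 mm wide, 12 mm thick, up to 36 mm above the counter; presses in by up to 4 mm against a spring (2.5 N per mm, so 10 N when home); its origin lies at counter level under its front face
- jaw_grip (a point): centre of the black grip post on the sliding jaw, 74 mm above the counter, 36 mm behind the jaw's face; 18 mm across x, 22 mm along y, from 52 to 92 mm up; axes parallel to anvil
- sanitiser: bystander: pump bottle with orange pump, 173 mm tall, origin under its centre
- timer: bystander: white digital timer standing on edge, 64 mm tall, origin under its centre
- bell: bystander: chrome counter bell, 62 mm across, origin under its centre
- tape: bystander: roll of brown tape lying flat, 92 mm across, 48 mm tall, origin under its centre
Mind the look-alikes: they are no part of the job. Leave any blue or pink look-alike of the jar_purple alone.

How it is judged:
On the way, in this order (a step that is already met when the one before it is completed fails the run):
1. the crimson jar stands against the anvil of the gauge with the jaw shut on it (at least 3 N) (contact force between jaw_face and jar_crimson above 3 N and angle between jar_crimson's own z axis and vertical below 0.12 rad and horizontal distance between jar_crimson and anvil below 0.027 m), for 0.2 s.
2. the crimson jar stands in a pocket that has been clicked on to station 1 (distance between jar_crimson and station_1 below 0.01 m and angle between jar_crimson's own z axis and vertical below 0.12 rad), for 0.2 s.
3. the orange jar stands against the anvil of the gauge with the jaw shut on it (at least 3 N) (contact force between jaw_face and jar_orange above 3 N and angle between jar_orange's own z axis and vertical below 0.12 rad and horizontal distance between jar_orange and anvil below 0.027 m), for 0.2 s.
4. the orange jar stands in a pocket that has been clicked on to station 1 (distance between jar_orange and station_1 below 0.01 m and angle between jar_orange's own z axis and vertical below 0.12 rad), for 0.2 s.
5. the purple jar stands against the anvil of the gauge with the jaw shut on it (at least 3 N) (contact force between jaw_face and jar_purple above 3 N and angle between jar_purple's own z axis and vertical below 0.12 rad and horizontal distance between jar_purple and anvil below 0.027 m), for 0.2 s.
6. the purple jar stands in a pocket that has been clicked on to station 1 (distance between jar_purple and station_1 below 0.01 m and angle between jar_purple's own z axis and vertical below 0.12 rad), for 0.2 s.
7. the amber jar stands against the anvil of the gauge with the jaw shut on it (at least 3 N) (contact force between jaw_face and jar_amber above 3 N and angle between jar_amber's own z axis and vertical below 0.12 rad and horizontal distance between jar_amber and anvil below 0.027 m), for 0.2 s.
8. the amber jar stands in a pocket that has been clicked on to station 1 (distance between jar_amber and station_1 below 0.01 m and angle between jar_amber's own z axis and vertical below 0.12 rad), for 0.2 s.
At the end, for the whole second after the job is handed in: every jar present stands upright (within 0.12 rad), at rest, within 10 mm of station 1, 2 or 3, next to another jar (axes under 107 mm apart), one of them at station 1; the turntable is still; the jaw is open by more than 80 mm (angle between each of jar_crimson, jar_orange, jar_purple, jar_amber's own z axis and vertical below 0.12 rad and linear speed of each of jar_crimson, jar_orange, jar_purple, jar_amber below 0.02 m/s and (distance between jar_crimson and station_1 below 0.01 m or distance between jar_crimson and station_2 below 0.01 m or distance between jar_crimson and station_3 below 0.01 m) and (horizontal distance between jar_crimson and jar_orange below 0.107 m or horizontal distance between jar_crimson and jar_purple below 0.107 m or horizontal distance between jar_crimson and jar_amber below 0.107 m) and (distance between jar_orange and station_1 below 0.01 m or distance between jar_orange and station_2 below 0.01 m or distance between jar_orange and station_3 below 0.01 m) and (horizontal distance between jar_orange and jar_crimson below 0.107 m or horizontal distance between jar_orange and jar_purple below 0.107 m or horizontal distance between jar_orange and jar_amber below 0.107 m) and (distance between jar_purple and station_1 below 0.01 m or distance between jar_purple and station_2 below 0.01 m or distance between jar_purple and station_3 below 0.01 m) and (horizontal distance between jar_purple and jar_crimson below 0.107 m or horizontal distance between jar_purple and jar_orange below 0.107 m or horizontal distance between jar_purple and jar_amber below 0.107 m) and (distance between jar_amber and station_1 below 0.01 m or distance between jar_amber and station_2 below 0.01 m or distance between jar_amber and station_3 below 0.01 m) and (horizontal distance between jar_amber and jar_crimson below 0.107 m or horizontal distance between jar_amber and jar_orange below 0.107 m or horizontal distance between jar_amber and jar_purple below 0.107 m) and distance between any of jar_crimson, jar_orange, jar_purple, jar_amber and station_1 below 0.01 m and value of joint jaw above 0.08 m and velocity of joint turntable between -0.05 and 0.05 rad/s); the robot touches nothing.
It fails at once if the jaw crushes a jar (over 40 N) (contact force between jaw_face and jar_crimson above 40 N or contact force between jaw_face and jar_orange above 40 N or contact force between jaw_face and jar_purple above 40 N or contact force between jaw_face and jar_amber above 40 N).
It fails at once if a bystander is pushed more than 30 mm away (distance of any of sanitiser, timer, bell, tape from where it was at the start of the episode above 0.03 m).
Of jar_crimson, jar_orange, jar_purple, jar_amber only 2 to 3 are there at a start; the rules pass over those that are not, and their reading is None.
At some moment in a run one of jar_crimson, jar_orange, jar_purple, jar_amber may be knocked a few centimetres aside while the robot is not near it.
Once in a run the grip may slacken for a moment while it holds something.
It also fails if it takes over 210 s, if anything falls off the work surface, if the arm or the gripper's body presses on something with over 40 N, if the wrist force passes 120 N, or if a joint passes its speed limit or range.

## Robot

A 6-joint arm with a two-finger parallel gripper is mounted at the origin on a cart in front of the work surface, level with it; the furniture and walls round the work are solid. World frame = base frame: x ahead of the robot, y to its left, z up, the work surface at z = 0. Lengths are in m, angles in rad, forces in N, time in s.
With the tool pointing down it reaches from about 0.35 to 0.775 m from the base axis. Payload 7.3 kg.
Tool frame: the origin (TCP) lies between the finger pads; the fingertips stand 19 mm ahead of it and the grasp point (between the pads) is the TCP; z points along the fingers, y is the line along which they close (so a half turn about z gives the same grasp; the last joint's range is limited). The gripper opens to 92 mm and grips with 3 to 60 N. Pads are 19 mm wide; open, the fingers measure 130 mm over their backs; the gripper's body (75 mm by 190 mm) begins 47 mm behind the grasp point.
Start: joints at [0.969, 0.342, 1.524, -0, 1.275, -0.146], TCP at [0.231, 0.471, 0.246] pointing down, gripper open.
Joint ranges: [-2.53, 2.53], [-0.77, 2.02], [0.04, 2.7], [-1, 4.14], [0.28, 2.66], [-3.11, 3.11]. Speed limits (rad/s): [2.57, 2.57, 3.14, 3.14, 3.14, 3.14].

## Interface

Orientations are given as a unit quaternion [x, y, z, w].
In Python, from plant import sense, get_image, hand_in gives the robot as it stands.
- The arm moves only by the tool jog_arm, never from a script. Its argument "moves" is a list of rows, each a list of 4 numbers: the shift along the tool's x, y, z in mm, then the turn about the tool's z in rad. A call has 1 to 12 rows; each row shifts and turns the commanded pose from where the row before left it, along the tool's axes as they then stand; what a row does not reach is not made up. A row lasts 1/12 s, in which the tool goes at most 41.7 mm and 7.16 degrees, less where a joint would pass 70% of its speed; a pose out of reach is approached as far as the arm can. A call is refused whole if a number of a shift passes 41.7 or a number of a turn 0.125, either way. A call with a gripper value outside its range is refused whole. "claw" is the closure, from -1 (fully open) to 1 (shut), set as the call begins (left out, the last holds). The fingers move at their own pace and stop on an object; the grip force is fixed at half the most. Time passes only in rows, so rows that do not move let the fingers close. It gives the time, the measured TCP pose, the force, the opening and the grip force at its end, in the units of the state.
- sense(): the state, without advancing time (a new reading comes with each control period).
- get_image(name): name is "scene" or "top" or "wrist"; returns a dict with "frame" (400x640x3 uint8, red, green, blue), "depth" (400x640 float32, m along the optical axis (not along the pixel's ray), 0 where there is no reading), "mtx" (3x3 intrinsics, pixels), "R" (3x3) and "t" (3): a world point X has camera coordinates R X + t. Camera axes: x right, y down, z forward; pixel columns grow to the right and rows downward; lengths in m; the calibration is good to about 2 mm. A picture is of the moment at which its call begins.
- hand_in(): hands the job in; it is judged then, once.
The state is a dict: "time": time; "joints": joint angles; "qd": joint speeds; "effort": joint torques, N m; "ee_pos": TCP position; "orientation": TCP orientation; "ft_force": force on the tool from outside, world axes, zero at the start; "wrist_torque": the same for the moment, N m; "finger_gap": opening from 0.0 (shut) to 1.0 (fully open); "grip_force": force on a finger pad.
Only numpy, scipy, OpenCV 4.12 (cv2) and the standard library are available. Lean on these libraries where they do the work, as an engineer would, in place of code of your own. Each camera call takes 0.05 s, during which the arm holds its last target. There are 200 camera calls.

## Working session

There is one attempt and no reset: what is moved stays moved. The work goes in short steps, Python scripts to look and compute and a tool call to move; the robot and the scene stay as the last step left them, time stands still between calls to the robot, and variables do not carry over. Pictures are saved under pics/ and viewed, at most 14 in all, crops included, and the job is handed in when it is done.

Besides the shell and the picture viewer there is one more tool, called as a command line: name --pt "numbers of a row" for each row, then --argument value for the rest. jog_arm: Moves the arm, as the interface text tells. Its arguments: {"type":"object","properties":{"moves":{"type":"array","items":{"type":"array","items":{"type":"number"}}},"claw":{"type":"number"}},"required":["moves"]}

```bash
ls; mkdir -p pics; cat > h.py <<'E'
import numpy as np, cv2
from plant import sense, get_image, hand_in
def px2w(im,u,v,z):
    d=im["R"].T@(np.linalg.inv(im["mtx"])@np.array([u,v,1.0])); c=-im["R"].T@im["t"]
    return c+d*(z-c[2])/d[2]
def w2px(im,X):
    p=im["mtx"]@(im["R"]@np.asarray(X,float)+im["t"]); return p[:2]/p[2]
def cloud(im):
    h,w=im["depth"].shape; u,v=np.meshgrid(np.arange(w),np.arange(h)); z=im["depth"]
    P=np.stack([u*z,v*z,z],-1)@np.linalg.inv(im["mtx"]).T
    return (P-im["t"])@im["R"]
def save(im,n): cv2.imwrite("pics/"+n+".png",cv2.cvtColor(im["frame"],cv2.COLOR_RGB2BGR))
E
python3 - <<'E'
from h import *
for n in("top","scene"):
    im=get_image(n); save(im,n+"0"); np.savez("/tmp/"+n+"0.npz",**im)
    print(n,im["mtx"][0,0],(-im["R"].T@im["t"]).round(3),im["R"].round(3).tolist())
print(sense())
E
```

```text
pics
top 401.86146778306363 [ 0.309 -0.116  1.162] [[-0.005, -1.0, 0.028], [-0.985, 0.0, -0.172], [0.172, -0.029, -0.985]]
scene 401.0433777732096 [-0.4   -0.782  0.637] [[0.601, -0.799, 0.021], [-0.341, -0.279, -0.898], [0.723, 0.532, -0.44]]
{'time': 0.1, 'joints': array([ 9.68988318e-01,  3.42660008e-01,  1.52489937e+00, -4.86939208e-05,
        1.27543108e+00, -1.46009505e-01]), 'qd': array([ 0.00010328, -0.00045923, -0.0042093 , -0.00112607,  0.0019509 ,
       -0.00084995]), 'effort': array([ 8.67357157e-04, -4.32004523e+01, -2.44694531e+01,  7.18300324e-02,
        5.26364765e-02, -1.55299637e-05]), 'ee_pos': array([0.23089759, 0.47112195, 0.24511856]), 'orientation': array([ 2.25924619e-01,  9.74144536e-01, -6.59120117e-04, -2.33600724e-04]), 'ft_force': array([-0.11669337,  0.20319778,  0.35913229]), 'wrist_torque': array([-0.01899365,  0.03733113, -0.02469175]), 'grip_force': 0.0, 'finger_gap': 0.9954657944136661}
```

View pics/top0.png

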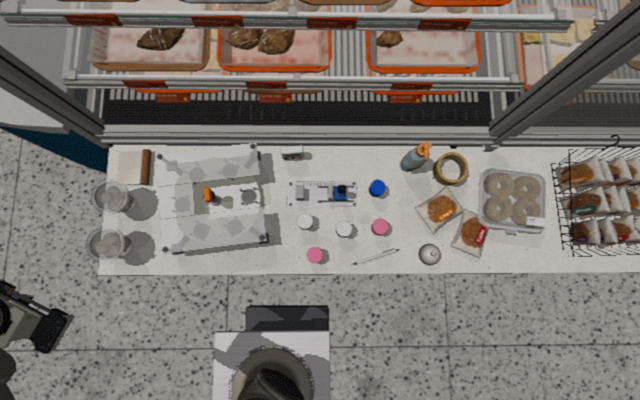

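View pics/scene0.png

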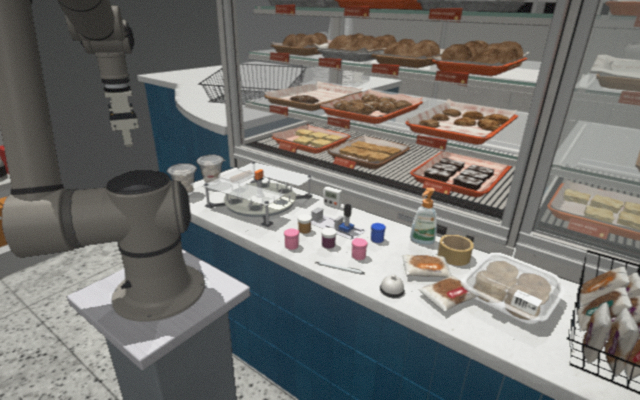

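```bash
python3 - <<'E'
from h import *
T=dict(np.load("/tmp/top0.npz")); S=dict(np.load("/tmp/scene0.npz"))
a=cv2.resize(S["frame"][165:265,200:400],(800,400),interpolation=cv2.INTER_CUBIC)
cv2.imwrite("pics/sc.png",a[...,::-1])
b=cv2.resize(T["frame"][140:270,150:370],(800,473),interpolation=cv2.INTER_CUBIC)
cv2.imwrite("pics/tc.png",b[...,::-1])
hsv=cv2.cvtColor(T["frame"],cv2.COLOR_RGB2HSV); P=cloud(T)
print("counter z",P[200:210,395:405,2].mean(),P[255:265,200:210,2].mean())
# lids: points 42..56 mm high in jar region
m=((P[...,2]>.042)&(P[...,2]<.058)).astype(np.uint8); m[:,:270]=0;m[:,420:]=0;m[:160]=0;m[272:]=0
n,l,s,c=cv2.connectedComponentsWithStats(m)
for i in range(1,n):
    if s[i,4]>25:
        q=P[l==i]; print(c[i].round(1),s[i,4],px2w(T,*c[i],.05).round(4),q.mean(0).round(4),T["frame"][l==i].mean(0).round())
m=cv2.inRange(hsv,(5,180,120),(18,255,255)); m[:180]=0;m[215:]=0;m[:,:195]=0;m[:,230:]=0
v,u=np.nonzero(m); print("knob",u.mean(),v.mean(),px2w(T,u.mean(),v.mean(),.121),P[m>0].mean(0), cv2.minAreaRect(np.stack([u,v],-1).astype(np.float32)))
E
```

```text
counter z 0.00012673284706220557 -7.655225106803073e-05
[408.3 165.3] 43 [ 0.6117 -0.3888  0.05  ] [ 0.6117 -0.3888  0.05  ] [74. 83. 78.]
[377.  186.9] 190 [ 0.548  -0.2968  0.05  ] [ 0.5482 -0.297   0.0489] [ 25.  71. 155.]
[304.3 220.6] 202 [ 0.4521 -0.091   0.05  ] [ 0.4522 -0.091   0.0494] [183. 180. 178.]
[379.5 226.1] 200 [ 0.4362 -0.3008  0.05  ] [ 0.4363 -0.3009  0.0491] [186. 104. 130.]
[343.3 228.4] 202 [ 0.4299 -0.1995  0.05  ] [ 0.43   -0.1995  0.0492] [181. 178. 177.]
[314.2 254.5] 207 [ 0.3582 -0.1185  0.05  ] [ 0.3582 -0.1185  0.0492] [188. 110. 135.]
knob 206.56944444444446 193.875 [0.5136666  0.16328209 0.121     ] [0.51376916 0.16340352 0.12052855] ((206.5, 194.0), (12.0, 5.0), 90.0)
```

View pics/sc.png

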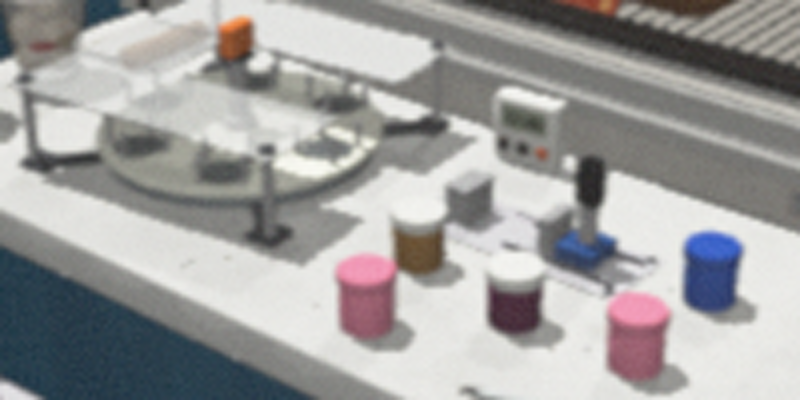

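View pics/tc.png

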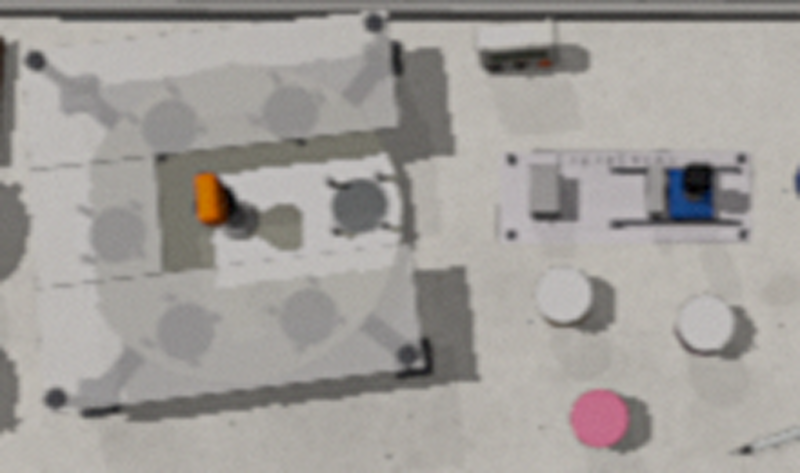

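The dark jar is at scene crop (515,290) and the brown amber jar at (418,235). In the top crop their white lids are at (705,323) and (565,296). The open pocket is at (360,207), the knob at (208,198), the anvil at (546,190) and the jaw post at (697,180).

```bash
python3 - <<'E'
from h import *
T=dict(np.load("/tmp/top0.npz")); S=dict(np.load("/tmp/scene0.npz")); P=cloud(T)
k=800/220
def tc(u,v,z): return px2w(T,150+u/k,140+v/k,z)
c=[tc(*p,.086) for p in((35,60),(375,20),(55,398),(407,353))]
print("posts",np.round(c,4).tolist(),"mean",np.mean(c,0).round(4))
d=(c[1]-c[0])+(c[3]-c[2]); print("carousel yaw(of -y dir)",np.degrees(np.arctan2(d[1],d[0])))
print("pocket",tc(360,207,.022).round(4))
s=[tc(*p,.002) for p in((511,160),(741,160),(512,234),(741,234))]; print("bedscrews",np.round(s,4).tolist())
reg=np.zeros((400,640),bool); reg[170:212,284:365]=1
for lo,hi,n in((.028,.042,"blocks"),(.08,.1,"grip")):
    m=(reg&(P[...,2]>lo)&(P[...,2]<hi)).astype(np.uint8)
    N,l,st,_=cv2.connectedComponentsWithStats(m)
    for i in range(1,N):
        if st[i,4]>5: q=P[l==i]; print(n,st[i],q.mean(0).round(4),np.percentile(q,[5,95],axis=0).round(4).tolist())
for n,X in(("dark",[.430,-.1995,.02]),("brown",[.452,-.091,.02])):
    for dz in (0,):
        c0=-S["R"].T@S["t"]; dr=c0-np.array(X); dr[2]=0; Y=np.array(X)+.021*dr/np.linalg.norm(dr)
        u,v=w2px(S,Y).round().astype(int); print(n,u,v,S["frame"][v-2:v+3,u-2:u+3].mean((0,1)).round())
E
```

```text
posts [[0.6249, 0.305, 0.086], [0.6573, 0.0508, 0.086], [0.3713, 0.2742, 0.086], [0.4033, 0.021, 0.086]] mean [0.5142 0.1628 0.086 ]
carousel yaw(of -y dir) -82.77301065969772
pocket [0.5243 0.0686 0.022 ]
bedscrews [[0.5668, -0.0489, 0.002], [0.5671, -0.2357, 0.002], [0.506, -0.0503, 0.002], [0.5059, -0.2347, 0.002]]
blocks [295 185   9  14 123] [ 0.537  -0.0752  0.0359] [[0.519, -0.0865, 0.0325], [0.5541, -0.0638, 0.0398]]
blocks [328 185   4  14  56] [ 0.5375 -0.1623  0.0358] [[0.5193, -0.1666, 0.0319], [0.5564, -0.1579, 0.0394]]
grip [338 185   8   7  55] [ 0.5364 -0.1927  0.0902] [[0.5293, -0.2024, 0.0827], [0.5449, -0.1832, 0.0941]]
dark 328 243 [75. 49. 62.]
brown 304 228 [103.  81.  55.]
```

jog_arm --pt "0 -35 0 0" --pt "0 -35 0 0" --pt "0 -35 0 0" --pt "0 -35 0 0" --pt "0 -35 0 0" --pt "0 -35 0 -0.05" --claw -1

```text
time: 0.6
ee_pos: [0.1376, 0.2812, 0.2452]
orientation: [0.201, 0.979, -0.0, -0.0]
ft_force: [-0.3, -0.3, 0.6]
finger_gap: 0.998
grip_force: 0.0
```

```bash
cat > plan.py <<'E'
import sys,numpy as np
from h import sense
def pose():
    s=sense(); x,y=s["orientation"][:2]; return np.array(s["ee_pos"]), 2*np.arctan2(y,x)-np.pi/2
def plan(wps,vmax=40,wmax=.12,p=None,a=None):
    # wps: (x,y,z,yaw_deg of tool y), prints rows in tool axes
    if p is None: p,a=pose()
    print("from",p.round(4),np.degrees(a).round(2)); n0=0
    for w in wps:
        d=(np.array(w[:3])-p)*1000; b=np.radians(w[3]); da=(b-a+np.pi)%(2*np.pi)-np.pi
        if abs(da)>2.3: da-=np.sign(da)*np.pi
        n=int(max(1,np.ceil(np.linalg.norm(d)/vmax),np.ceil(abs(da)/wmax))); r=[]
        for i in range(n):
            c=a+da*i/n; ty=np.array([np.cos(c),np.sin(c),0]); tx=np.array([-ty[1],ty[0],0]); tx=-np.array([-np.sin(c),np.cos(c),0])*-1
            tx=np.cross(ty,[0,0,-1.])
            r.append([round(float(d@tx)/n,1),round(float(d@ty)/n,1),round(-float(d[2])/n,1),round(-da/n,3)])
        print(w,n,"rows:",r if da and abs(da)>.01 else [n,r[0]]); n0+=n; p=np.array(w[:3]); a=a+da
    print("total",n0)
if __name__=="__main__":
    v=[float(t) for t in sys.argv[1:]]; plan([v[i:i+4] for i in range(0,len(v),4)])
E
python3 plan.py .35 .15 .2 80  .415 -.1995 .2 90
```

```text
from [0.1376 0.2812 0.2452] 66.75
[0.35, 0.15, 0.2, 80.0] 7 rows: [[-35.3, -5.2, 6.5, np.float64(-0.033)], [-35.1, -6.4, 6.5, np.float64(-0.033)], [-34.9, -7.6, 6.5, np.float64(-0.033)], [-34.6, -8.7, 6.5, np.float64(-0.033)], [-34.3, -9.9, 6.5, np.float64(-0.033)], [-33.9, -11.0, 6.5, np.float64(-0.033)], [-33.6, -12.1, 6.5, np.float64(-0.033)]]
[0.415, -0.1995, 0.2, 90.0] 9 rows: [[-13.9, -37.0, -0.0, np.float64(-0.019)], [-13.1, -37.3, -0.0, np.float64(-0.019)], [-12.4, -37.5, -0.0, np.float64(-0.019)], [-11.7, -37.7, -0.0, np.float64(-0.019)], [-10.9, -38.0, -0.0, np.float64(-0.019)], [-10.2, -38.2, -0.0, np.float64(-0.019)], [-9.5, -38.3, -0.0, np.float64(-0.019)], [-8.7, -38.5, -0.0, np.float64(-0.019)], [-8.0, -38.7, -0.0, np.float64(-0.019)]]
total 16
```

jog_arm --pt "-35 -5 6.5 -0.033" --pt "-35 -6.5 6.5 -0.033" --pt "-35 -7.5 6.5 -0.033" --pt "-34.5 -8.5 6.5 -0.033" --pt "-34.5 -10 6.5 -0.033" --pt "-34 -11 6.5 -0.033" --pt "-33.5 -12 6.5 -0.033"

```text
time: 1.18
ee_pos: [0.3522, 0.1505, 0.1998]
orientation: [0.087, 0.996, 0.0, -0.0]
ft_force: [-0.7, 0.7, 1.0]
finger_gap: 1.0
grip_force: 0.0
```

jog_arm --pt "-14 -37 0 -0.019" --pt "-13 -37.5 0 -0.019" --pt "-12.5 -37.5 0 -0.019" --pt "-11.5 -37.5 0 -0.019" --pt "-11 -38 0 -0.019" --pt "-10 -38 0 -0.019" --pt "-9.5 -38.5 0 -0.019" --pt "-8.5 -38.5 0 -0.019" --pt "-8 -38.5 0 -0.019" --pt "0 0 0 0" --pt "0 0 0 0"

```text
time: 2.1
ee_pos: [0.4147, -0.1989, 0.1996]
orientation: [0.004, 1.0, 0.0, -0.0]
ft_force: [-0.2, 0.4, 0.1]
finger_gap: 1.003
grip_force: 0.0
```

```bash
python3 - <<'E'
from h import *
im=get_image("wrist"); save(im,"w1"); np.savez("/tmp/w1.npz",**im); print(im["mtx"].round(1).tolist(),(-im["R"].T@im["t"]).round(3),im["R"].round(2).tolist())
s=sense(); print(s["ee_pos"],s["orientation"],s["joints"])
E
```

```text
[[329.1, 0.0, 316.9], [0.0, 329.1, 196.6], [0.0, 0.0, 1.0]] [ 0.333 -0.198  0.339] [[0.01, 1.0, 0.0], [0.95, -0.01, 0.3], [0.3, -0.0, -0.95]]
[ 0.41444985 -0.19741993  0.19955476] [ 2.89443129e-03  9.99995282e-01  7.42019431e-04 -7.12828125e-04] [-6.12010276e-01  2.70024654e-01  1.76683464e+00  4.48937229e-04
  1.10675174e+00 -2.17721906e+00]
```

View pics/w1.png

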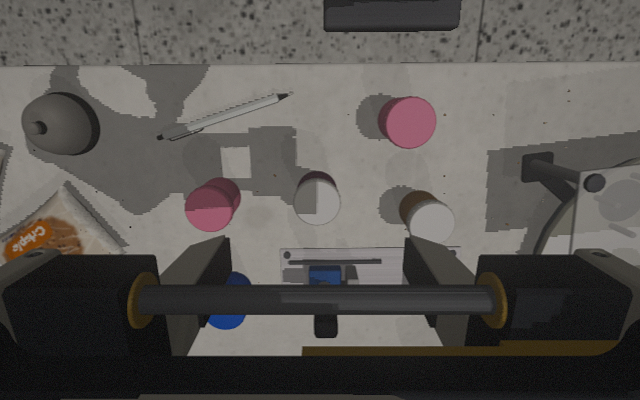

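The wrist view shows the dark jar's lid at about (316,201), the amber lid at (431,222), and the gauge behind the fingers.

```bash
cat >> h.py <<'E'
def lid(im,guess,z=.05):
    P=cloud(im); m=((abs(P[...,2]-z)<.005)&(np.hypot(P[...,0]-guess[0],P[...,1]-guess[1])<.035)).astype(np.uint8)
    N,l,st,_=cv2.connectedComponentsWithStats(m)
    if N<2: return None
    i=1+st[1:,4].argmax(); v,u=np.nonzero(l==i)
    (cx,cy),r=cv2.minEnclosingCircle(np.stack([u,v],-1).astype(np.float32))
    return px2w(im,cx,cy,z).round(4),px2w(im,u.mean(),v.mean(),z).round(4),st[i,4],round(r,1),P[l==i].mean(0).round(4)
E
python3 - <<'E'
from h import *
im=dict(np.load("/tmp/w1.npz"))
print(lid(im,(.43,-.2))); print(lid(im,(.452,-.091)))
E
python3 plan.py .43 -.1995 .056 90
```

```text
(array([ 0.4286, -0.1997,  0.05  ]), array([ 0.4289, -0.1997,  0.05  ]), np.int32(1715), 23.8, array([ 0.4292, -0.1997,  0.0495]))
(array([ 0.4496, -0.0922,  0.05  ]), array([ 0.4491, -0.0913,  0.05  ]), np.int32(1506), 24.2, array([ 0.4494, -0.091 ,  0.0494]))
from [ 0.4144 -0.1974  0.1996] 89.67
[0.43, -0.1995, 0.056, 90.0] 4 rows: [4, [-3.9, -0.5, 35.9, np.float64(-0.001)]]
total 4
```

jog_arm --pt "-5 0 28 0" --pt "-5 -1 28 0" --pt "-5 -1 28 0" --pt "0 0 25 0" --pt "0 0 20 0" --pt "0 0 14.5 0" --pt "0 0 0 0"

```text
time: 2.73
ee_pos: [0.4283, -0.1966, 0.0543]
orientation: [0.001, 1.0, 0.002, -0.003]
ft_force: [-0.9, -0.1, -0.9]
finger_gap: 0.998
grip_force: 0.0
```

jog_arm --pt "0 0 0 0" --pt "0 0 0 0" --pt "0 0 0 0" --pt "0 0 0 0" --pt "0 0 0 0" --pt "0 0 0 0" --pt "0 0 0 0" --pt "0 0 0 0" --claw 1

```text
time: 3.4
ee_pos: [0.4301, -0.1996, 0.0569]
orientation: [0.002, 1.0, -0.0, 0.0]
ft_force: [0.2, 0.9, 2.6]
finger_gap: 0.477
grip_force: 30.1
```

jog_arm --pt "0 0 -37 0" --pt "0 0 -37 0" --pt "-10 20 -15 0" --pt "-25 20 0 0" --pt "-26 18 0 0" --pt "-26 17 0 0" --pt "-20 10.5 0 0" --pt "0 0 0 0" --pt "0 0 30 0" --pt "0 0 25 0" --pt "0 0 15 0" --pt "0 0 0 0"

```text
time: 4.4
ee_pos: [0.5346, -0.1139, 0.0723]
orientation: [0.002, 1.0, 0.001, -0.003]
ft_force: [0.1, -0.0, -0.4]
finger_gap: 0.474
grip_force: 30.0
```

jog_arm --pt "0 0 0 0" --pt "0 0 0 0"

```text
time: 4.57
ee_pos: [0.5377, -0.1149, 0.0767]
orientation: [0.002, 1.0, -0.0, 0.001]
ft_force: [0.8, -0.8, -0.5]
finger_gap: 0.475
grip_force: 30.0
```

jog_arm --pt "0 0 8 0" --pt "0 0 5 0" --pt "0 0 3 0" --pt "0 0 1 0" --pt "0 0 0 0" --pt "0 0 0 0"

```text
time: 5.07
ee_pos: [0.5373, -0.1144, 0.0589]
orientation: [0.002, 1.0, 0.0, 0.0]
ft_force: [-1.1, -0.2, 1.8]
finger_gap: 0.473
grip_force: 30.0
```

jog_arm --pt "0 0 0 0" --pt "0 0 0 0" --pt "0 0 0 0" --pt "0 0 0 0" --pt "0 0 0 0" --pt "0 0 0 0" --claw -1

```text
time: 5.57
ee_pos: [0.5374, -0.1144, 0.0586]
orientation: [0.002, 1.0, 0.0, -0.0]
ft_force: [0.5, -0.1, 0.0]
finger_gap: 0.859
grip_force: 0.0
```

jog_arm --pt "0 0 -25 0" --pt "0 0 -40 0" --pt "0 0 -40 0" --pt "0 -20 -20 0" --pt "0 -30 0 0" --pt "0 -28 0 0" --pt "0 0 0 0" --pt "0 0 0 0" --pt "0 0 0 0"

```text
time: 6.32
ee_pos: [0.5368, -0.192, 0.1833]
orientation: [0.002, 1.0, 0.0, -0.0]
ft_force: [1.2, 0.0, -0.6]
finger_gap: 1.002
grip_force: 0.0
```

```bash
python3 - <<'E'
from h import *
im=get_image("top"); P=cloud(im)
reg=np.zeros((400,640),bool); reg[165:215,284:370]=1
print(lid(im,(.537,-.115),.052), lid(im,(.45,-.091)))
im=get_image("wrist"); save(im,"w2"); P=cloud(im)
print(lid(im,(.537,-.115),.052), lid(im,(.45,-.091)))
for lo,hi,n in((.031,.041,"blocks"),(.085,.097,"grip")):
    m=((P[...,0]>.48)&(P[...,2]>lo)&(P[...,2]<hi)&(P[...,1]<-.05)&(P[...,1]>-.25)).astype(np.uint8)
    N,l,st,_=cv2.connectedComponentsWithStats(m)
    for i in range(1,N):
        if st[i,4]>30: q=P[l==i]; print(n,st[i],q.mean(0).round(4),np.percentile(q,[3,97],axis=0).round(4).tolist())
E
python3 plan.py .537 -.1927 .08 90
```

```text
None None
(array([ 0.5359, -0.1156,  0.052 ]), array([ 0.536 , -0.1154,  0.052 ]), np.int32(2023), 26.6, array([ 0.5363, -0.1152,  0.0514])) (array([ 0.4518, -0.0923,  0.05  ]), array([ 0.452 , -0.0917,  0.05  ]), np.int32(2630), 30.9, array([ 0.4522, -0.0915,  0.0495]))
blocks [378 165  29  24  68] [ 0.5232 -0.127   0.034 ] [[0.5165, -0.1355, 0.0311], [0.5359, -0.1129, 0.0375]]
blocks [342 167  14  42 554] [ 0.5367 -0.1628  0.0363] [[0.5195, -0.1684, 0.0344], [0.555, -0.157, 0.0376]]
blocks [ 429  166   32   42 1125] [ 0.5362 -0.0759  0.0362] [[0.5189, -0.087, 0.0338], [0.5547, -0.0642, 0.0377]]
blocks [308 179  16   7  40] [ 0.5311 -0.1925  0.036 ] [[0.5297, -0.199, 0.0314], [0.5336, -0.1859, 0.0404]]
grip [301 196  29  24 662] [ 0.5364 -0.1925  0.0914] [[0.529, -0.2024, 0.0871], [0.5453, -0.1829, 0.0934]]
from [ 0.537  -0.1914  0.1834] 89.83
[0.537, -0.1927, 0.08, 90.0] 3 rows: [3, [-0.0, -0.4, 34.5, np.float64(-0.001)]]
total 3
```

View pics/w2.png

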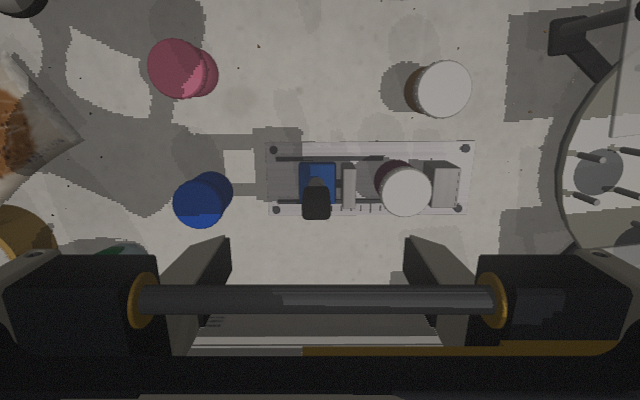

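The wrist view shows the dark jar standing between the jaw pad (348,187) and the anvil (445,185), with the black post at (316,203).

jog_arm --pt "0 -1 34 0" --pt "0 0 34 0" --pt "0 0 25 0" --pt "0 0 11 0" --pt "0 0 0 0" --pt "0 0 0 0"

```text
time: 6.92
ee_pos: [0.5375, -0.193, 0.0802]
orientation: [0.001, 1.0, 0.0, 0.0]
ft_force: [0.1, 0.3, -0.8]
finger_gap: 1.0
grip_force: 0.0
```

jog_arm --pt "0 0 0 0" --pt "0 0 0 0" --pt "0 0 0 0" --pt "0 0 0 0" --pt "0 0 0 0" --pt "0 0 0 0" --pt "0 0 0 0" --pt "0 0 0 0" --pt "0 0 0 0" --pt "0 0 0 0" --claw 1

```text
time: 7.75
ee_pos: [0.537, -0.1934, 0.0796]
orientation: [0.002, 1.0, 0.0, -0.0]
ft_force: [0.4, 0.8, 0.9]
finger_gap: 0.326
grip_force: 0.0
```

jog_arm --pt "0 7 0 0" --pt "0 7 0 0" --pt "0 5 0 0" --pt "0 3 0 0" --pt "0 2 0 0" --pt "0 0 0 0" --pt "0 0 0 0" --pt "0 0 0 0"

```text
time: 8.42
ee_pos: [0.5371, -0.1691, 0.0797]
orientation: [0.002, 1.0, 0.0, -0.0]
ft_force: [-0.6, 1.1, 0.7]
finger_gap: 0.24
grip_force: 30.0
```

jog_arm --pt "0 2 0 0" --pt "0 1.5 0 0" --pt "0 0 0 0" --pt "0 0 0 0"

```text
time: 8.75
ee_pos: [0.5371, -0.166, 0.0797]
orientation: [0.002, 1.0, 0.0, -0.0]
ft_force: [-0.3, -1.2, 0.9]
finger_gap: 0.239
grip_force: 30.0
```

jog_arm --pt "0 1 0 0" --pt "0 0 0 0" --pt "0 0 0 0"

```text
time: 9.0
ee_pos: [0.5371, -0.165, 0.0797]
orientation: [0.002, 1.0, -0.0, -0.0]
ft_force: [-0.9, -1.1, 0.8]
finger_gap: 0.235
grip_force: 30.0
```

jog_arm --pt "0 1 0 0" --pt "0 0 0 0" --pt "0 0 0 0"

```text
time: 9.25
ee_pos: [0.5371, -0.164, 0.0797]
orientation: [0.002, 1.0, -0.0, -0.0]
ft_force: [-1.3, -3.1, 0.1]
finger_gap: 0.238
grip_force: 30.0
```

jog_arm --pt "0 1 0 0" --pt "0 0 0 0" --pt "0 0 0 0"

```text
time: 9.5
ee_pos: [0.5371, -0.1632, 0.0797]
orientation: [0.002, 1.0, -0.0, -0.0]
ft_force: [-1.6, -5.0, -1.1]
finger_gap: 0.239
grip_force: 30.0
```

jog_arm --pt "0 1.3 0 0" --pt "0 0 0 0" --pt "0 0 0 0" --pt "0 0 0 0" --pt "0 0 0 0" --pt "0 0 0 0"

```text
time: 10.0
ee_pos: [0.5371, -0.1621, 0.0797]
orientation: [0.002, 1.0, -0.0, -0.0]
ft_force: [-2.7, -5.8, 0.5]
finger_gap: 0.239
grip_force: 30.0
```

jog_arm --pt "0 0.8 0 0" --pt "0 0 0 0" --pt "0 0 0 0" --pt "0 0 0 0" --pt "0 0 0 0" --pt "0 0 0 0"

```text
time: 10.5
ee_pos: [0.5371, -0.1617, 0.0798]
orientation: [0.002, 1.0, -0.001, 0.0]
ft_force: [-2.7, -6.5, 0.8]
finger_gap: 0.236
grip_force: 30.0
```

jog_arm --pt "0 0.8 0 0" --pt "0 0 0 0" --pt "0 0 0 0" --pt "0 0 0 0" --pt "0 0 0 0" --pt "0 0 0 0"

```text
time: 11.0
ee_pos: [0.5371, -0.1612, 0.0797]
orientation: [0.002, 1.0, -0.001, 0.0]
ft_force: [-2.8, -8.5, 0.6]
finger_gap: 0.239
grip_force: 30.0
```

jog_arm --pt "0 -8 0 0" --pt "0 -10 0 0" --pt "0 -10 0 0" --pt "0 -10 0 0" --pt "0 -7 0 0" --pt "0 -4 0 0" --pt "0 0 0 0" --pt "0 0 0 0"

```text
time: 11.67
ee_pos: [0.5373, -0.2098, 0.0797]
orientation: [0.002, 1.0, -0.0, 0.0]
ft_force: [0.8, -0.6, 1.2]
finger_gap: 0.239
grip_force: 30.0
```

jog_arm --pt "0 -2.5 0 0" --pt "0 0 0 0" --pt "0 0 0 0"

```text
time: 11.92
ee_pos: [0.5373, -0.2115, 0.0797]
orientation: [0.002, 1.0, -0.0, 0.0]
ft_force: [2.7, -0.5, -1.4]
finger_gap: 0.236
grip_force: 30.0
```

jog_arm --pt "0 0 0 0" --pt "0 0 0 0" --pt "0 0 0 0" --pt "0 0 0 0" --pt "0 0 0 0" --pt "0 0 0 0" --pt "0 0 -40 0" --pt "0 10 -40 0" --pt "0 20 -10 0" --pt "0 25 0 0" --pt "0 20 0 0" --pt "0 0 0 0" --claw -1

```text
time: 12.92
ee_pos: [0.537, -0.1333, 0.1702]
orientation: [0.001, 1.0, 0.001, 0.0]
ft_force: [-0.3, 0.3, 0.5]
finger_gap: 0.995
grip_force: 0.0
```

```bash
python3 - <<'E'
from h import *
im=get_image("wrist"); P=cloud(im); save(im,"w3"); np.savez("/tmp/w3.npz",**im)
print(lid(im,(.537,-.11),.052), lid(im,(.45,-.091)))
for lo,hi,n in((.031,.041,"blocks"),(.085,.097,"grip")):
    m=((P[...,0]>.48)&(P[...,2]>lo)&(P[...,2]<hi)&(P[...,1]<-.05)&(P[...,1]>-.25)).astype(np.uint8)
    N,l,st,_=cv2.connectedComponentsWithStats(m)
    for i in range(1,N):
        if st[i,4]>100: q=P[l==i]; print(n,st[i],q.mean(0).round(4),np.percentile(q,[3,97],axis=0).round(4).tolist())
print(sense()["ee_pos"])
E
```

```text
(array([ 0.5363, -0.1082,  0.052 ]), array([ 0.536 , -0.1083,  0.052 ]), np.int32(2189), 27.1, array([ 0.5363, -0.1082,  0.0515])) (array([ 0.4517, -0.0915,  0.05  ]), array([ 0.452 , -0.0909,  0.05  ]), np.int32(2857), 31.4, array([ 0.4521, -0.0909,  0.0496]))
blocks [253 170  17  44 619] [ 0.537  -0.1811  0.0361] [[0.5193, -0.187, 0.0328], [0.5554, -0.1756, 0.0376]]
blocks [ 370  170   29   43 1098] [ 0.5357 -0.0745  0.0363] [[0.5186, -0.0857, 0.0341], [0.5548, -0.064, 0.0377]]
blocks [225 334  81   2 103] [ 0.69   -0.1846  0.0319] [[0.6892, -0.2237, 0.031], [0.6909, -0.1473, 0.0331]]
grip [192 201  33  26 759] [ 0.5364 -0.2101  0.0913] [[0.5291, -0.2203, 0.0862], [0.5451, -0.2006, 0.0934]]
[ 0.53718639 -0.13498911  0.17002211]
```

jog_arm --pt "0 10 30 0" --pt "0 10 30 0" --pt "0 6 25 0" --pt "0 0 17 0" --pt "0 0 9.5 0" --pt "0 0 0 0" --pt "0 0 0 0"

```text
time: 13.55
ee_pos: [0.5377, -0.1113, 0.0584]
orientation: [0.002, 1.0, -0.0, 0.0]
ft_force: [-0.1, -0.5, 0.6]
finger_gap: 1.001
grip_force: 0.0
```

jog_arm --pt "0 0 0 0" --pt "0 0 0 0" --pt "0 0 0 0" --pt "0 0 0 0" --pt "0 0 0 0" --pt "0 0 0 0" --pt "0 0 0 0" --pt "0 0 0 0" --claw 1

```text
time: 14.22
ee_pos: [0.5374, -0.1104, 0.0583]
orientation: [0.002, 1.0, 0.0, 0.0]
ft_force: [0.2, -0.3, 0.6]
finger_gap: 0.473
grip_force: 30.1
```

jog_arm --pt "0 0 -20 0" --pt "0 0 -35 0" --pt "0 0 -30 0" --pt "0 0 -15 0" --pt "0 0 0 0" --pt "0 0 0 0"

```text
time: 14.72
ee_pos: [0.5375, -0.1105, 0.1585]
orientation: [0.002, 1.0, -0.0, 0.001]
ft_force: [-0.2, 0.0, -0.0]
finger_gap: 0.471
grip_force: 30.0
```

```bash
python3 plan.py .526 .0686 .16 97.2
```

```text
from [ 0.5375 -0.1105  0.1585] 89.79
[0.526, 0.0686, 0.16, 97.2] 5 rows: [[2.4, 35.8, -0.3, np.float64(-0.026)], [1.5, 35.9, -0.3, np.float64(-0.026)], [0.6, 35.9, -0.3, np.float64(-0.026)], [-0.4, 35.9, -0.3, np.float64(-0.026)], [-1.3, 35.9, -0.3, np.float64(-0.026)]]
total 5
```

jog_arm --pt "1.5 22 0 -0.02" --pt "2 36 0 -0.026" --pt "1 36 0 -0.026" --pt "0.5 36 0 -0.026" --pt "-0.5 30 0 -0.02" --pt "-1.2 19.5 0 -0.012" --pt "0 0 0 0" --pt "0 0 0 0" --pt "0 0 0 0"

```text
time: 15.47
ee_pos: [0.524, 0.0682, 0.157]
orientation: [-0.063, 0.998, -0.0, -0.001]
ft_force: [0.2, -0.5, -0.1]
finger_gap: 0.476
grip_force: 30.0
```

```bash
python3 - <<'E'
from h import *
im=get_image("wrist"); save(im,"w4"); np.savez("/tmp/w4.npz",**im)
t=get_image("top"); np.savez("/tmp/t4.npz",**t)
E
python3 plan.py .526 .0686 .0783 97.2
```

```text
from [0.5244 0.0676 0.1575] 97.15
[0.526, 0.0686, 0.0783, 97.2] 2 rows: [2, [-0.9, 0.4, 39.6, np.float64(-0.0)]]
total 2
```

View pics/w4.png

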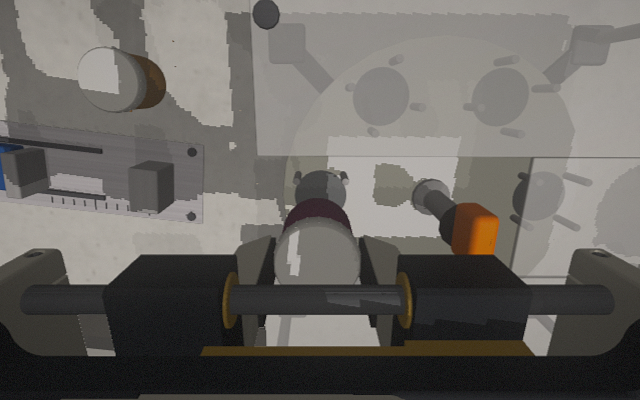

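The wrist view shows the held jar (317,245) just beyond the pocket disc (321,190). Its near pin tops are at (297,178) and (343,177), and the knob top is at (475,228).

```bash
python3 - <<'E'
from h import *
im=dict(np.load("/tmp/w4.npz")); P=cloud(im); e=np.array([.126,-.992,0]); ex=np.array([.992,.126,0])
a,b=px2w(im,297,177,.048),px2w(im,343,176,.048); print("pins",a.round(4),b.round(4),"sep",np.linalg.norm(a-b),"st",((a+b)/2+.0191*ex).round(4))
m=(P[...,2]>.115)&(P[...,2]<.125)&(P[...,1]>.12)&(P[...,1]<.2)&(P[...,0]>.48)
hs=cv2.cvtColor(im["frame"],cv2.COLOR_RGB2HSV); m&=(hs[...,0]<20)&(hs[...,1]>150)
v,u=np.nonzero(m); r=cv2.minAreaRect(np.stack([u,v],-1).astype(np.float32)); print(r,px2w(im,*r[0],.121).round(4)); k=px2w(im,*r[0],.121)
print("st from knob",(k+.095*e).round(4))
v,u=np.nonzero((P[...,2]>.016)&(P[...,2]<.027)&(im["frame"].sum(-1)<290)&(np.hypot(P[...,0]-.526,P[...,1]-.0686)<.03))
print("disc",len(u),u.min(),u.max(),v.min(),v.max(), px2w(im,(u.min()+u.max())/2,v.min(),.022).round(4))
print("held lid",lid(im,(.525,.068),.151))
E
```

```text
pins [0.5064 0.0506 0.048 ] [0.5011 0.0859 0.048 ] sep 0.03573280066388447 st [0.5227 0.0707 0.048 ]
((481.2328796386719, 233.5530242919922), (30.665306091308594, 44.330970764160156), 8.426968574523926) [0.508  0.1623 0.121 ]
st from knob [0.5199 0.0681 0.121 ]
disc 1086 283 345 170 207 [0.505  0.0635 0.022 ]
held lid (array([0.5149, 0.0666, 0.151 ]), array([0.5181, 0.0674, 0.151 ]), np.int32(5257), 68.5, array([0.5186, 0.0674, 0.1503]))
```

jog_arm --pt "0 1.5 20 0" --pt "0 0 20 0" --pt "0 0 10 0" --pt "0 0 8 0" --pt "0 0 6 0" --pt "0 0 0 0" --pt "0 0 0 0" --pt "0 0 0 0"

```text
time: 16.23
ee_pos: [0.5249, 0.0701, 0.0949]
orientation: [-0.063, 0.998, -0.0, 0.001]
ft_force: [0.4, -1.2, -0.4]
finger_gap: 0.477
grip_force: 30.0
```

jog_arm --pt "0 0 6 0" --pt "0 0 5 0" --pt "0 0 3 0" --pt "0 0 1.5 0" --pt "0 0 0 0" --pt "0 0 0 0" --pt "0 0 0 0"

```text
time: 16.82
ee_pos: [0.5244, 0.0702, 0.0787]
orientation: [-0.063, 0.998, 0.0, 0.0]
ft_force: [0.1, 0.0, -1.0]
finger_gap: 0.474
grip_force: 30.0
```

jog_arm --pt "0 0 0 0" --pt "0 0 0 0" --pt "0 0 0 0" --pt "0 0 0 0" --pt "0 0 0 0" --pt "0 0 0 0" --pt "0 0 -10 0" --pt "0 0 -30 0" --pt "0 0 -40 0" --pt "0 0 -40 0" --pt "0 0 0 0" --pt "0 0 0 0" --claw -1

```text
time: 17.82
ee_pos: [0.5257, 0.0702, 0.2019]
orientation: [-0.063, 0.998, -0.0, 0.003]
ft_force: [0.4, 0.4, -1.6]
finger_gap: 0.999
grip_force: 0.0
```

```bash
python3 - <<'E'
from h import *
im=get_image("wrist"); save(im,"w5"); P=cloud(im)
print(lid(im,(.525,.07),.072))
m=(P[...,2]>.119)&(P[...,2]<.123)&(abs(P[...,1]-.163)<.03)&(abs(P[...,0]-.513)<.04)
hs=cv2.cvtColor(im["frame"],cv2.COLOR_RGB2HSV); m&=(hs[...,0]<20)&(hs[...,1]>150)
q=P[m]; r=cv2.minAreaRect((q[:,:2]*1000).astype(np.float32)); print("knob",r,q.mean(0))
E
python3 plan.py .5137 .163 .18 97.2
```

```text
(array([0.5232, 0.0701, 0.072 ]), array([0.5231, 0.07  , 0.072 ]), np.int32(2042), 26.1, array([0.5234, 0.07  , 0.0715]))
knob ((514.34033203125, 165.2005615234375), (35.25494384765625, 15.386013984680176), 8.302833557128906) [0.51353822 0.16463575 0.12104812]
from [0.5244 0.0702 0.1998] 97.23
[0.5137, 0.163, 0.18, 97.2] 3 rows: [3, [-0.3, 31.2, 6.6, np.float64(0.0)]]
total 3
```

View pics/w5.png

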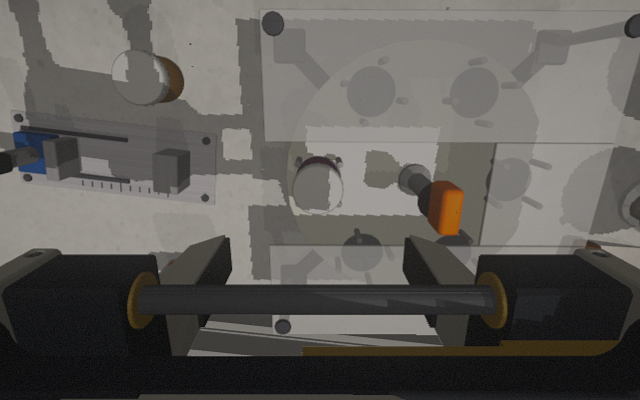

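Jar stands in the pocket, lid at (318,185); knob top at (450,207).

jog_arm --pt "0 31.5 5 0" --pt "0 31.5 5 0" --pt "0 31.5 10 0" --pt "0 0 25 0" --pt "0 0 25 0" --pt "0 0 16 0" --pt "0 0 0 0" --pt "0 0 0 0"

```text
time: 18.53
ee_pos: [0.5112, 0.1637, 0.1112]
orientation: [-0.063, 0.998, -0.0, -0.002]
ft_force: [-0.2, -0.4, 0.3]
finger_gap: 1.0
grip_force: 0.0
```

jog_arm --pt "0 0 0 0" --pt "0 0 0 0" --pt "0 0 0 0" --pt "0 0 0 0" --pt "0 0 0 0" --pt "0 0 0 0" --pt "0 0 0 0" --pt "0 0 0 0" --pt "0 0 0 0" --pt "0 0 0 0" --pt "0 0 0 0" --pt "0 0 0 0" --claw 1

```text
time: 19.53
ee_pos: [0.5122, 0.165, 0.1127]
orientation: [-0.063, 0.998, 0.001, -0.0]
ft_force: [-3.0, 18.9, -1.1]
finger_gap: 0.182
grip_force: 9.6
```

jog_arm --pt "-1.2 1.5 0 0" --pt "0 0 0 0" --pt "0 0 0 0"

```text
time: 19.78
ee_pos: [0.5122, 0.1654, 0.1127]
orientation: [-0.063, 0.998, -0.0, -0.001]
ft_force: [-4.6, -0.7, 4.1]
finger_gap: 0.176
grip_force: 30.0
```

jog_arm --pt "0 0 0 0.08" --pt "0 0 0 0.1" --pt "0 0 0 0.1" --pt "0 0 0 0.11" --pt "0 0 0 0.11" --pt "0 0 0 0.11" --pt "0 0 0 0.11" --pt "0 0 0 0.11" --pt "0 0 0 0.11" --pt "0 0 0 0.107" --pt "0 0 0 0" --pt "0 0 0 0"

```text
time: 20.78
ee_pos: [0.5133, 0.1679, 0.1127]
orientation: [0.445, 0.896, 0.002, -0.001]
ft_force: [-1.2, 12.7, -1.5]
finger_gap: 0.17
grip_force: 30.0
```

jog_arm --pt "0 0 0 0" --pt "0 0 0 0" --pt "0 0 0 0"

```text
time: 21.03
ee_pos: [0.5133, 0.1679, 0.1127]
orientation: [0.444, 0.896, 0.002, -0.001]
ft_force: [-1.0, 10.7, -1.8]
finger_gap: 0.17
grip_force: 30.0
```

jog_arm --pt "0 0 0 0" --pt "0 0 0 0" --pt "0 0 0 0" --pt "0 0 0 0" --pt "0 0 0 0" --pt "0 0 0 0" --pt "0 0 0 0" --pt "0 0 -30 0" --pt "0 0 -35 0" --pt "0 0 -35 0" --pt "0 0 0 0" --pt "0 0 0 0" --claw -1

```text
time: 22.03
ee_pos: [0.5145, 0.1657, 0.2148]
orientation: [0.444, 0.896, 0.001, 0.002]
ft_force: [0.2, 0.1, -0.4]
finger_gap: 0.976
grip_force: 0.0
```

```bash
python3 - <<'E'
from h import *
im=get_image("wrist"); save(im,"w6"); P=cloud(im); np.savez("/tmp/w6.npz",**im)
k=np.array([.5137,.1645]); 
for i in range(4):
    a=np.radians(-82.8-60*i); print(i,(k+.095*np.array([np.cos(a),np.sin(a)])).round(4))
m=(P[...,2]>.119)&(P[...,2]<.123)&(abs(P[...,1]-.163)<.04)&(abs(P[...,0]-.513)<.04)
hs=cv2.cvtColor(im["frame"],cv2.COLOR_RGB2HSV); m&=(hs[...,0]<20)&(hs[...,1]>150)
if m.any(): q=P[m]; r=cv2.minAreaRect((q[:,:2]*1000).astype(np.float32)); print("knob",r,q.mean(0))
t=get_image("top"); np.savez("/tmp/t6.npz",**t)
print(lid(t,(.452,-.091)))
b=cv2.resize(t["frame"][140:270,150:370],(800,473),interpolation=cv2.INTER_CUBIC); cv2.imwrite("pics/t6.png",b[...,::-1])
E
python3 plan.py .515 .12 .22 60 .45 -.075 .18 90
```

```text
0 [0.5256 0.0702]
1 [0.438  0.1071]
2 [0.4261 0.2013]
3 [0.5018 0.2588]
knob ((514.1597900390625, 166.5281524658203), (14.525455474853516, 33.23202896118164), 36.73679733276367) [0.51378923 0.16686054 0.1210995 ]
(array([ 0.4522, -0.0915,  0.05  ]), array([ 0.4525, -0.091 ,  0.05  ]), np.int32(195), 7.9, array([ 0.4526, -0.091 ,  0.0493]))
from [0.5129 0.1654 0.212 ] 37.24
[0.515, 0.12, 0.22, 60.0] 4 rows: [[-9.3, -6.5, -2.0, np.float64(-0.099)], [-8.7, -7.4, -2.0, np.float64(-0.099)], [-7.9, -8.2, -2.0, np.float64(-0.099)], [-7.0, -8.9, -2.0, np.float64(-0.099)]]
[0.45, -0.075, 0.18, 90.0] 6 rows: [[-6.9, -33.6, 6.7, np.float64(-0.087)], [-3.9, -34.0, 6.7, np.float64(-0.087)], [-0.9, -34.2, 6.7, np.float64(-0.087)], [2.1, -34.2, 6.7, np.float64(-0.087)], [5.0, -33.9, 6.7, np.float64(-0.087)], [8.0, -33.3, 6.7, np.float64(-0.087)]]
total 10
```

View pics/w6.png

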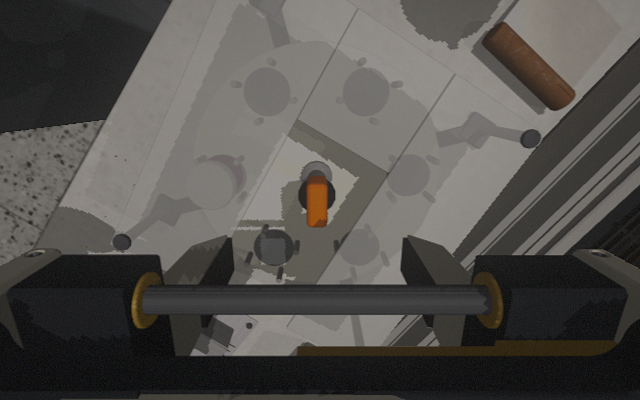

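The dark jar stands under the guard at station 1 (lid at (208,180)), and the next empty pocket is at the slot (273,248).

jog_arm --pt "-9.5 -6.5 -2 -0.099" --pt "-8.5 -7.5 -2 -0.099" --pt "-8 -8 -2 -0.099" --pt "-7 -9 -2 -0.099" --pt "-7 -33.5 6.5 -0.087" --pt "-4 -34 6.5 -0.087" --pt "-1 -34 6.5 -0.087" --pt "2 -34 6.5 -0.087" --pt "5 -34 6.5 -0.087" --pt "8 -33 6.5 -0.087" --pt "0 0 0 0" --pt "0 0 0 0"

```text
time: 23.13
ee_pos: [0.4492, -0.0753, 0.1801]
orientation: [0.004, 1.0, 0.001, -0.002]
ft_force: [0.2, 0.5, 0.7]
finger_gap: 1.001
grip_force: 0.0
```

```bash
python3 - <<'E'
from h import *
im=get_image("wrist"); print(lid(im,(.452,-.091)))
E
python3 plan.py .452 -.091 .056 90
```

```text
(array([ 0.4512, -0.0906,  0.05  ]), array([ 0.4511, -0.0904,  0.05  ]), np.int32(1999), 25.9, array([ 0.4513, -0.0904,  0.0495]))
from [ 0.4499 -0.0744  0.1806] 89.66
[0.452, -0.091, 0.056, 90.0] 4 rows: [4, [-0.6, -4.1, 31.1, np.float64(-0.001)]]
total 4
```

jog_arm --pt "-1 -6 25 -0.005" --pt "-1 -6 30 0" --pt "0 -4 30 0" --pt "0 0 25 0" --pt "0 0 14 0" --pt "0 0 0 0" --pt "0 0 0 0"

```text
time: 23.77
ee_pos: [0.4525, -0.089, 0.0572]
orientation: [-0.002, 1.0, 0.0, -0.001]
ft_force: [0.1, -0.2, -0.8]
finger_gap: 0.998
grip_force: 0.0
```

jog_arm --pt "0 0 0 0" --pt "0 0 0 0" --pt "0 0 0 0" --pt "0 0 0 0" --pt "0 0 0 0" --pt "0 0 0 0" --pt "0 0 0 0" --pt "0 0 0 0" --claw 1

```text
time: 24.43
ee_pos: [0.4526, -0.0903, 0.0578]
orientation: [-0.001, 1.0, 0.0, 0.0]
ft_force: [0.5, -0.4, 0.5]
finger_gap: 0.479
grip_force: 30.1
```

jog_arm --pt "0 0 -30 0" --pt "0 0 -35 0" --pt "0 0 -25 0" --pt "0 0 0 0" --pt "0 0 0 0"

```text
time: 24.85
ee_pos: [0.4532, -0.0905, 0.1487]
orientation: [-0.001, 1.0, -0.0, 0.001]
ft_force: [0.2, 0.7, -0.3]
finger_gap: 0.475
grip_force: 30.0
```

```bash
python3 plan.py .537 -.113 .146 90 .537 -.113 .065 90
```

```text
from [ 0.4532 -0.0905  0.1487] 90.12
[0.537, -0.113, 0.146, 90.0] 3 rows: [3, [-27.9, -7.6, 0.9, np.float64(0.001)]]
[0.537, -0.113, 0.065, 90.0] 3 rows: [3, [0.0, 0.0, 27.0, np.float64(-0.0)]]
total 6
```

jog_arm --pt "-20 -6 0 0" --pt "-28 -7 0 0" --pt "-26 -7 0 0" --pt "-10 -3 0 0" --pt "0 0 0 0" --pt "0 0 27 0" --pt "0 0 27 0" --pt "0 0 20 0" --pt "0 0 9 0" --pt "0 0 4 0" --pt "0 0 0 0" --pt "0 0 0 0"

```text
time: 25.85
ee_pos: [0.5361, -0.1129, 0.0608]
orientation: [-0.001, 1.0, 0.0, -0.0]
ft_force: [-0.2, 0.0, -0.8]
finger_gap: 0.473
grip_force: 30.0
```

jog_arm --pt "0 0 0.5 0" --pt "0 0 0 0" --pt "0 0 0 0"

```text
time: 26.1
ee_pos: [0.5366, -0.1131, 0.0603]
orientation: [-0.001, 1.0, -0.0, 0.0]
ft_force: [-0.3, 0.7, 0.1]
finger_gap: 0.475
grip_force: 30.0
```

jog_arm --pt "0 0 0 0" --pt "0 0 0 0" --pt "0 0 0 0" --pt "0 0 0 0" --pt "0 0 0 0" --pt "0 0 0 0" --pt "0 0 -20 0" --pt "0 0 -40 0" --pt "0 0 -35 0" --pt "0 -25 -10 0" --pt "0 -37 0 0" --pt "0 -36.5 0 0" --claw -1

```text
time: 27.1
ee_pos: [0.5375, -0.2122, 0.167]
orientation: [-0.002, 1.0, -0.001, 0.001]
ft_force: [-0.3, -0.3, -0.4]
finger_gap: 1.002
grip_force: 0.0
```

jog_arm --pt "0 0 0 0" --pt "0 0 0 0"

```text
time: 27.27
ee_pos: [0.5365, -0.2132, 0.165]
orientation: [0.0, 1.0, 0.0, -0.0]
ft_force: [-0.7, 1.1, -0.0]
finger_gap: 1.001
grip_force: 0.0
```

```bash
python3 - <<'E'
from h import *
im=get_image("wrist"); P=cloud(im)
print(lid(im,(.537,-.113),.052))
m=(P[...,2]>.085)&(P[...,2]<.097)&(abs(P[...,1]+.21)<.03)&(abs(P[...,0]-.537)<.03); q=P[m]; print(q.mean(0),np.percentile(q,[3,97],axis=0))
E
python3 plan.py .537 -.2115 .08 90
```

```text
(array([ 0.535 , -0.1147,  0.052 ]), array([ 0.535 , -0.1147,  0.052 ]), np.int32(2300), 28.6, array([ 0.5353, -0.1145,  0.0515]))
[ 0.53632625 -0.2114605   0.09142208] [[ 0.52908069 -0.22121369  0.08637971]
 [ 0.54522533 -0.20172275  0.09343335]]
from [ 0.5365 -0.2118  0.1648] 90.03
[0.537, -0.2115, 0.08, 90.0] 3 rows: [3, [-0.2, 0.1, 28.3, np.float64(0.0)]]
total 3
```

jog_arm --pt "0 0 30 0" --pt "0 0 30 0" --pt "0 0 18 0" --pt "0 0 7 0" --pt "0 0 0 0" --pt "0 0 0 0"

```text
time: 27.82
ee_pos: [0.5374, -0.2109, 0.0808]
orientation: [-0.002, 1.0, -0.0, 0.0]
ft_force: [0.9, 0.5, 0.3]
finger_gap: 0.998
grip_force: 0.0
```

jog_arm --pt "0 0 0 0" --pt "0 0 0 0" --pt "0 0 0 0" --pt "0 0 0 0" --pt "0 0 0 0" --pt "0 0 0 0" --pt "0 0 0 0" --pt "0 0 0 0" --pt "0 0 0 0" --pt "0 0 0 0" --pt "0 0 0 0" --pt "0 0 0 0" --claw 1

```text
time: 28.82
ee_pos: [0.5368, -0.2115, 0.0801]
orientation: [-0.001, 1.0, 0.0, -0.0]
ft_force: [0.1, 0.3, 0.3]
finger_gap: 0.239
grip_force: 30.0
```

jog_arm --pt "0 6 0 0" --pt "0 8 0 0" --pt "0 8 0 0" --pt "0 8 0 0" --pt "0 6 0 0" --pt "0 4 0 0" --pt "0 3 0 0" --pt "0 2 0 0" --pt "0 0 0 0" --pt "0 0 0 0"

```text
time: 29.65
ee_pos: [0.5366, -0.1661, 0.0801]
orientation: [-0.001, 1.0, 0.0, -0.0]
ft_force: [-0.4, 1.7, -1.1]
finger_gap: 0.237
grip_force: 30.0
```

jog_arm --pt "0 1.5 0 0" --pt "0 1 0 0" --pt "0 0 0 0" --pt "0 0 0 0"

```text
time: 29.98
ee_pos: [0.5366, -0.1643, 0.0802]
orientation: [-0.001, 1.0, -0.0, -0.0]
ft_force: [-1.9, -2.1, -1.0]
finger_gap: 0.238
grip_force: 30.0
```

jog_arm --pt "0 1 0 0" --pt "0 0.7 0 0" --pt "0 0 0 0" --pt "0 0 0 0" --pt "0 0 0 0" --pt "0 0 0 0"

```text
time: 30.48
ee_pos: [0.5366, -0.1629, 0.0802]
orientation: [-0.001, 1.0, -0.0, -0.0]
ft_force: [-2.9, -4.1, -1.6]
finger_gap: 0.236
grip_force: 30.0
```

jog_arm --pt "0 1 0 0" --pt "0 1 0 0" --pt "0 0 0 0" --pt "0 0 0 0" --pt "0 0 0 0" --pt "0 0 0 0"

```text
time: 30.98
ee_pos: [0.5366, -0.1615, 0.0802]
orientation: [-0.001, 1.0, -0.001, 0.0]
ft_force: [-1.4, -7.4, -1.1]
finger_gap: 0.238
grip_force: 30.0
```

jog_arm --pt "0 0.7 0 0" --pt "0 0 0 0" --pt "0 0 0 0" --pt "0 0 0 0" --pt "0 0 0 0" --pt "0 0 0 0"

```text
time: 31.48
ee_pos: [0.5366, -0.1611, 0.0802]
orientation: [-0.001, 1.0, -0.001, 0.0]
ft_force: [-2.7, -8.3, -2.2]
finger_gap: 0.236
grip_force: 30.0
```

jog_arm --pt "0 -8 0 0" --pt "0 -10 0 0" --pt "0 -10 0 0" --pt "0 -10 0 0" --pt "0 -7 0 0" --pt "0 -4 0 0" --pt "0 -2.5 0 0" --pt "0 0 0 0" --pt "0 0 0 0" --pt "0 0 0 0"

```text
time: 32.32
ee_pos: [0.5368, -0.2113, 0.0802]
orientation: [-0.001, 1.0, -0.0, 0.0]
ft_force: [-1.0, -0.6, -1.5]
finger_gap: 0.239
grip_force: 30.0
```

jog_arm --pt "0 0 0 0" --pt "0 0 0 0" --pt "0 0 0 0" --pt "0 0 0 0" --pt "0 0 0 0" --pt "0 0 0 0" --pt "0 0 -40 0" --pt "0 10 -40 0" --pt "0 20 -10 0" --pt "0 25 0 0" --pt "0 20 0 0" --pt "0 0 0 0" --claw -1

```text
time: 33.32
ee_pos: [0.5365, -0.1329, 0.1707]
orientation: [-0.002, 1.0, 0.001, 0.0]
ft_force: [0.8, 0.6, -0.4]
finger_gap: 0.992
grip_force: 0.0
```

```bash
python3 - <<'E'
from h import *
im=get_image("wrist"); P=cloud(im)
print(lid(im,(.537,-.109),.052))
m=(P[...,2]>.085)&(P[...,2]<.097)&(abs(P[...,1]+.21)<.03)&(abs(P[...,0]-.537)<.03); q=P[m]; print(q.mean(0),np.percentile(q,[3,97],axis=0))
E
python3 plan.py .537 -.1095 .0585 90
```

```text
(array([ 0.5349, -0.1082,  0.052 ]), array([ 0.535 , -0.1082,  0.052 ]), np.int32(2188), 27.2, array([ 0.5353, -0.1082,  0.0515]))
[ 0.53637651 -0.20981862  0.09126345] [[ 0.52912002 -0.22015719  0.0863232 ]
 [ 0.54508952 -0.20044659  0.09336248]]
from [ 0.5367 -0.1346  0.1706] 90.27
[0.537, -0.1095, 0.0585, 90.0] 3 rows: [3, [-0.2, 8.4, 37.4, np.float64(0.002)]]
total 3
```

jog_arm --pt "0 10 30 0" --pt "0 10 30 0" --pt "0 5 25 0" --pt "0 0 17 0" --pt "0 0 10 0" --pt "0 0 0 0" --pt "0 0 0 0"

```text
time: 33.95
ee_pos: [0.537, -0.112, 0.0584]
orientation: [-0.001, 1.0, -0.0, 0.0]
ft_force: [-0.2, -0.4, 0.2]
finger_gap: 0.998
grip_force: 0.0
```

jog_arm --pt "0 0 0 0" --pt "0 0 0 0" --pt "0 0 0 0" --pt "0 0 0 0" --pt "0 0 0 0" --pt "0 0 0 0" --pt "0 0 0 0" --pt "0 0 0 0" --claw 1

```text
time: 34.62
ee_pos: [0.5366, -0.1111, 0.0583]
orientation: [-0.001, 1.0, 0.0, 0.0]
ft_force: [0.6, -0.3, 2.0]
finger_gap: 0.475
grip_force: 30.1
```

jog_arm --pt "0 0 -20 0" --pt "0 0 -35 0" --pt "0 0 -30 0" --pt "0 0 -15 0" --pt "0 0 0 0" --pt "0 0 0 0"

```text
time: 35.12
ee_pos: [0.5367, -0.1112, 0.1585]
orientation: [-0.001, 1.0, -0.0, 0.001]
ft_force: [-1.6, 0.3, -1.0]
finger_gap: 0.472
grip_force: 30.0
```

```bash
python3 plan.py .5248 .070 .158 97.2
```

```text
from [ 0.5367 -0.1112  0.1585] 90.13
[0.5248, 0.07, 0.158, 97.2] 5 rows: [[2.3, 36.2, 0.1, np.float64(-0.025)], [1.4, 36.3, 0.1, np.float64(-0.025)], [0.5, 36.3, 0.1, np.float64(-0.025)], [-0.4, 36.3, 0.1, np.float64(-0.025)], [-1.3, 36.3, 0.1, np.float64(-0.025)]]
total 5
```

jog_arm --pt "1.5 22 0 -0.019" --pt "2 36 0 -0.025" --pt "1 36 0 -0.025" --pt "0.5 36 0 -0.025" --pt "-0.5 31 0 -0.02" --pt "-1.2 20.5 0 -0.012" --pt "0 0 0 0" --pt "0 0 0 0" --pt "0 0 0 0"

```text
time: 35.87
ee_pos: [0.5224, 0.0694, 0.157]
orientation: [-0.064, 0.998, -0.0, -0.001]
ft_force: [1.1, -1.0, -0.9]
finger_gap: 0.471
grip_force: 30.0
```

```bash
python3 plan.py .5248 .070 .095 97.2
```

```text
from [0.5224 0.0694 0.157 ] 97.34
[0.5248, 0.07, 0.095, 97.2] 2 rows: [2, [-1.2, 0.1, 31.0, np.float64(0.001)]]
total 2
```

jog_arm --pt "-1.7 0.2 20 0" --pt "0 0 20 0" --pt "0 0 10 0" --pt "0 0 8 0" --pt "0 0 5 0" --pt "0 0 0 0" --pt "0 0 0 0" --pt "0 0 0 0"

```text
time: 36.53
ee_pos: [0.5249, 0.07, 0.0954]
orientation: [-0.064, 0.998, 0.0, 0.0]
ft_force: [1.6, 1.4, -0.9]
finger_gap: 0.474
grip_force: 30.0
```

jog_arm --pt "0 0 6 0" --pt "0 0 5 0" --pt "0 0 3 0" --pt "0 0 1.5 0" --pt "0 0 0 0" --pt "0 0 0 0" --pt "0 0 0 0"

```text
time: 37.12
ee_pos: [0.5247, 0.0705, 0.0798]
orientation: [-0.064, 0.998, 0.0, 0.0]
ft_force: [0.6, 1.3, 1.5]
finger_gap: 0.471
grip_force: 30.0
```

jog_arm --pt "0 0 1.2 0" --pt "0 0 0 0" --pt "0 0 0 0"

```text
time: 37.37
ee_pos: [0.5253, 0.0705, 0.0794]
orientation: [-0.064, 0.998, 0.0, 0.001]
ft_force: [0.7, 1.8, 6.9]
finger_gap: 0.474
grip_force: 30.0
```

jog_arm --pt "0 0 0 0" --pt "0 0 0 0" --pt "0 0 0 0" --pt "0 0 0 0" --pt "0 0 0 0" --pt "0 0 0 0" --pt "0 0 -10 0" --pt "0 0 -30 0" --pt "0 0 -40 0" --pt "0 0 -40 0" --pt "0 0 0 0" --pt "0 0 0 0" --claw -1

```text
time: 38.37
ee_pos: [0.5258, 0.0704, 0.2016]
orientation: [-0.064, 0.998, -0.0, 0.003]
ft_force: [-0.0, -0.7, -1.0]
finger_gap: 0.998
grip_force: 0.0
```

```bash
python3 - <<'E'
from h import *
im=get_image("wrist"); save(im,"w7"); P=cloud(im)
print(lid(im,(.525,.07),.072))
E
python3 plan.py .5132 .1662 .17 37.2 .5132 .1662 .113 37.2
```

```text
(array([0.52  , 0.0709, 0.072 ]), array([0.5201, 0.0709, 0.072 ]), np.int32(2063), 26.1, array([0.5203, 0.071 , 0.0715]))
from [0.5247 0.0704 0.1995] 97.35
[0.5132, 0.1662, 0.17, 37.2] 9 rows: [[-0.1, 10.7, 3.3, np.float64(0.117)], [1.1, 10.7, 3.3, np.float64(0.117)], [2.4, 10.5, 3.3, np.float64(0.117)], [3.6, 10.1, 3.3, np.float64(0.117)], [4.7, 9.6, 3.3, np.float64(0.117)], [5.8, 9.0, 3.3, np.float64(0.117)], [6.8, 8.3, 3.3, np.float64(0.117)], [7.7, 7.4, 3.3, np.float64(0.117)], [8.6, 6.5, 3.3, np.float64(0.117)]]
[0.5132, 0.1662, 0.113, 37.2] 2 rows: [2, [0.0, 0.0, 28.5, np.float64(-0.0)]]
total 11
```

View pics/w7.png

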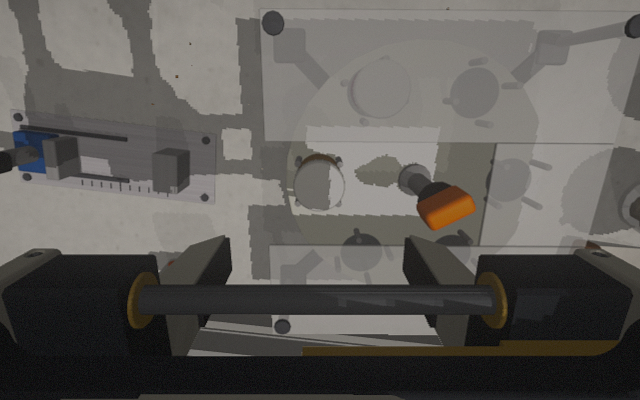

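The amber jar stands in the pocket with its lid at (320,182), and the first jar is under the guard at (381,88). The bar points at about 37°.

jog_arm --pt "0 10.5 3.3 0.117" --pt "1 10.5 3.3 0.117" --pt "2.5 10.5 3.3 0.117" --pt "3.5 10 3.3 0.117" --pt "4.5 9.5 3.3 0.117" --pt "6 9 3.3 0.117" --pt "7 8.5 3.3 0.117" --pt "7.5 7.5 3.3 0.117" --pt "8.5 6.5 3.3 0.117" --pt "0 0 0 0" --pt "0 0 0 0"

```text
time: 39.33
ee_pos: [0.5127, 0.1658, 0.1674]
orientation: [0.444, 0.896, -0.001, -0.001]
ft_force: [-0.2, 0.2, -0.1]
finger_gap: 1.003
grip_force: 0.0
```

```bash
python3 plan.py .5135 .1665 .113 37.2
```

```text
from [0.5127 0.1658 0.1674] 37.29
[0.5135, 0.1665, 0.113, 37.2] 2 rows: [2, [0.0, 0.5, 27.2, np.float64(0.001)]]
total 2
```

jog_arm --pt "0 1 20 0" --pt "0 0 20 0" --pt "0 0 14 0" --pt "0 0 0 0" --pt "0 0 0 0"

```text
time: 39.75
ee_pos: [0.514, 0.1657, 0.1143]
orientation: [0.445, 0.895, -0.001, -0.001]
ft_force: [0.4, -1.0, -0.3]
finger_gap: 1.002
grip_force: 0.0
```

jog_arm --pt "0 0 0 0" --pt "0 0 0 0" --pt "0 0 0 0" --pt "0 0 0 0" --pt "0 0 0 0" --pt "0 0 0 0" --pt "0 0 0 0" --pt "0 0 0 0" --pt "0 0 0 0" --pt "0 0 0 0" --pt "0 0 0 0" --pt "0 0 0 0" --claw 1

```text
time: 40.75
ee_pos: [0.5144, 0.1664, 0.1148]
orientation: [0.446, 0.895, 0.0, -0.0]
ft_force: [-0.2, -0.1, -0.5]
finger_gap: 0.179
grip_force: 0.0
```

jog_arm --pt "0 0 0 0" --pt "0 0 0 0"

```text
time: 40.92
ee_pos: [0.5145, 0.1665, 0.1148]
orientation: [0.446, 0.895, 0.0, 0.0]
ft_force: [0.3, -0.1, -0.6]
finger_gap: 0.168
grip_force: 30.0
```

jog_arm --pt "0 0 0 0.08" --pt "0 0 0 0.1" --pt "0 0 0 0.1" --pt "0 0 0 0.11" --pt "0 0 0 0.11" --pt "0 0 0 0.11" --pt "0 0 0 0.11" --pt "0 0 0 0.11" --pt "0 0 0 0.11" --pt "0 0 0 0.107" --pt "0 0 0 0" --pt "0 0 0 0"

```text
time: 41.92
ee_pos: [0.5154, 0.1666, 0.1148]
orientation: [0.833, 0.553, 0.001, 0.0]
ft_force: [5.6, 1.2, -4.9]
finger_gap: 0.172
grip_force: 30.0
```

jog_arm --pt "0 0 0 0" --pt "0 0 0 0" --pt "0 0 0 0"

```text
time: 42.17
ee_pos: [0.5154, 0.1666, 0.1148]
orientation: [0.833, 0.554, 0.001, 0.0]
ft_force: [5.7, 1.3, -4.8]
finger_gap: 0.17
grip_force: 30.0
```

jog_arm --pt "0 0 0 0" --pt "0 0 0 0" --pt "0 0 0 0" --pt "0 0 0 0" --pt "0 0 0 0" --pt "0 0 0 0" --pt "0 0 0 0" --pt "0 0 -30 0" --pt "0 0 -35 0" --pt "0 0 -35 0" --pt "0 0 0 0" --pt "0 0 0 0" --claw -1

```text
time: 43.17
ee_pos: [0.5154, 0.1666, 0.217]
orientation: [0.834, 0.552, 0.002, 0.001]
ft_force: [-0.8, -0.1, -1.3]
finger_gap: 0.979
grip_force: 0.0
```

```bash
python3 - <<'E'
from h import *
im=get_image("wrist"); save(im,"w8"); P=cloud(im)
m=(P[...,2]>.119)&(P[...,2]<.123)&(abs(P[...,1]-.163)<.04)&(abs(P[...,0]-.513)<.04)
hs=cv2.cvtColor(im["frame"],cv2.COLOR_RGB2HSV); m&=(hs[...,0]<20)&(hs[...,1]>150)
if m.any(): q=P[m]; print("knob",cv2.minAreaRect((q[:,:2]*1000).astype(np.float32)))
t=get_image("top"); b=cv2.resize(t["frame"][140:270,150:370],(800,473),interpolation=cv2.INTER_CUBIC); cv2.imwrite("pics/t8.png",b[...,::-1])
for n,z in(("st1",(.438,.1075,.072)),("st2",(.426,.203,.072))): print(n,w2px(im,z))
E
```

```text
knob ((514.8785400390625, 166.74935913085938), (34.57247543334961, 15.159918785095215), 66.47904968261719)
st1 [267.07890281 272.21387946]
st2 [209.22170848 190.28738608]
```

View pics/w8.png

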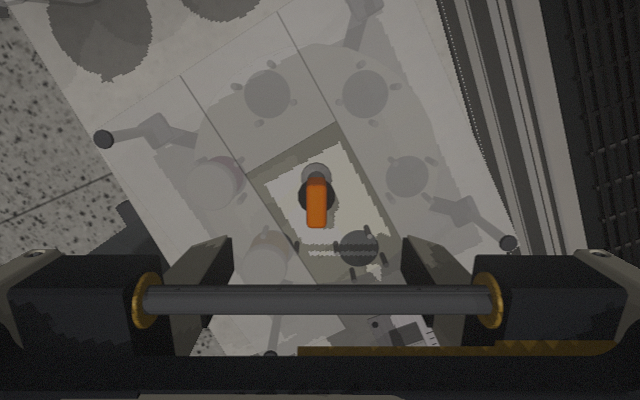

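The two jars sit in neighbouring pockets under the guard, at (208,182) for station 2 and (265,257) for station 1. The arm is clear of everything.

```bash
python3 -c "
from plant import hand_in; print(hand_in())"
```

```text
the job is handed in; nothing more can be done
None
```

I handed the job in after about 43 s of robot time; the hand-in call returned no verdict. Only two jars were on the counter: the dark one (crimson or purple, I did not tell which) and the amber one. Each was gauged at about 8 N on the wrist and clicked round in that order. In the last pictures they stand under the guard at station 2 (dark) and station 1 (amber), and the jaw measured about 87 mm open when last seen.

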